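# Lock a casting onto the spray rail

## Robot

A 7-joint arm with a two-finger parallel gripper is mounted at the origin on the work surface. World frame = base frame: x ahead of the robot, y to its left, z up, the work surface at z = 0. Lengths are in m, angles in rad, forces in N, time in s.
With the tool pointing down it reaches from about 0.35 to 0.9 m from the base axis. Payload 8.1 kg.
Tool frame: the origin (TCP) lies midway between the tips of the shut fingers; the grasp point (between the pads) lies arm.grasp_offset behind it (arm.grasp_offset is the distance from the TCP to the grasp point, in m); z points along the fingers, y is the line along which they close (so a half turn about z gives the same grasp; the last joint's range is limited). The gripper opens to 92 mm and grips with 3 to 60 N. Pads are 19 mm wide; open, the fingers measure 130 mm over their backs; the gripper's body (75 mm by 190 mm) begins 47 mm behind the grasp point.
Start: joints at [1.1, 0.434, 0.025, 1.573, -0.012, 1.134, -0.075], TCP at [0.225, -0.583, 0.227] pointing down, gripper open.
Joint ranges: [-2.62, 2.62], [-0.44, 2.09], [-1.27, 1.32], [0.08, 2.57], [-1.32, 4.46], [0.12, 2], [-2.74, 2.74]. Speed limits (rad/s): [2.22, 2.22, 3.01, 3.01, 3.14, 3.14, 3.14].

## Interface

Orientations are given as a rotation vector (axis times angle).
In Python, from cell import observe, imaging, arm gives the robot as it stands.
- The arm moves only by the tool apply_moves, never from a script. Its argument "commands" is a list of rows, each a list of 5 numbers: the opening in per cent of the stroke, from 0 (shut) to 100 (fully open), then the shift along the world's x, y, z in units of 0.06 m (1.0 is 0.06 m), then the turn about the world's z in units of 0.5 rad (1.0 is 0.5 rad). A call has 1 to 12 rows; each row shifts and turns the commanded pose from where the row before left it; what a row does not reach is not made up. A row lasts 1/8 s, in which the tool goes at most 62.5 mm and 10.7 degrees, less where a joint would pass 70% of its speed; a pose out of reach is approached as far as the arm can. A call with a number of a shift or a turn outside -1 to 1 is refused whole. A call with a gripper value outside its range is refused whole. The fingers move at their own pace and stop on an object; "newtons" is the grip in N (left out, the last holds). Time passes only in rows, so rows that do not move let the fingers close. It gives the time, the measured TCP pose, the force, the opening and the grip force at its end, in the units of the state.
- observe(): the state, without advancing time (a new reading comes with each control period).
- imaging.get_image(name): name is "scene" or "top" or "wrist"; returns (picture, depth): 420x560x3 uint8, red, green, blue; 420x560 float32, m along the optical axis (not along the pixel's ray), 0 where there is no reading.
- imaging.camera_params(name): a dict with "camera_matrix" (3x3 intrinsics, pixels), "origin" and "rotation" of the camera in the world; the wrist camera has in their place "tool_from_camera" (4x4, takes a point from camera to tool coordinates, whose origin is the TCP and whose axes are the flange's). Camera axes: x right, y up, looking along -z (the intrinsics and any distortion apply to the point x, -y, -z); pixel columns grow to the right and rows downward; lengths in m; the calibration is good to about 2 mm. A picture is of the moment at which its call begins: read the wrist's pose just before it. camera_params takes no time and is no camera call.
- arm.sign_off(): hands the job in; it is judged then, once.
The state is a dict: "clock": time; "joints": joint angles; "dq": joint speeds; "joint_efforts": joint torques, N m; "position": TCP position; "ee_rot": TCP orientation; "force": force on the tool from outside, world axes, zero at the start; "ft_torque": the same for the moment, N m; "width": opening from 0.0 (shut) to 1.0 (fully open); "gripper_force": force on a finger pad.
Only numpy, scipy, OpenCV 4.12 (cv2) and the standard library are available. Lean on these libraries where they do the work, as an engineer would, in place of code of your own. Each camera call takes 0.05 s, during which the arm holds its last target. There are 200 camera calls.

## Task

Take the white plaster casting that stands in the foam block and mount it on the steel channel rail for spraying, roughly midway between the two castings already there: lower the T-head under its base through the rail's slot, then give it a quarter turn so that it is locked under the lips, standing flat on the rail, square to it and with its nose facing the same way as the other two. Let go of it, do not touch the other two, which are freshly primed, and leave the things lying on the bench where they are.

Things in the scene. Friction and masses are not known exactly. Their poses are not given: they have to be found in the camera images.
- cast: the loose plaster casting, a bent slab column 150 mm tall on a 40 x 40 x 4 mm steel washer plate (154 mm above its origin), about 0.36 kg, its T-head below the plate. It starts upright in the foam block. Origin: centre of the plate's underside; z up the column; x points to the side to which the rounded head (the nose) leans out, overhanging to x = +35 mm above z = 112 mm.
- cast_grip (a point): where to grip the casting: on its z axis, 120 mm above its origin (34 mm below its top), axes as the casting's. Its two flat sides face +y and -y, parallel and 44 mm apart from 7 to 140 mm above the origin: grip across them. At this height it spans x = -14 to +28 mm.
- cast_tee (a point): middle of the casting's T-head, 15 mm below the casting's origin on its z axis, axes as the casting's. The T-head is a steel bar 32 mm long (x), 18 mm wide (y) and 8 mm thick, with rounded ends and a bevelled foot; a round 12 mm stem joins it to the plate 11 mm above its top.
- cast_nose (a point): point of the casting's nose, 35 mm out along its x axis and 138 mm above its origin.
- rail: fixed slotted steel channel, 41 mm wide, 41.3 mm high and 500 mm long, closed by black end caps, screwed on a plywood board 80 x 540 x 12 mm. Origin: centre of the board's underside, on the bench; y along the channel, x across it, z up.
- rail_slot (a point): middle of the slot, level with the channel's top, 53.3 mm above the bench, axes as the rail. The slot is 22 mm wide along all the rail (y), its lips 7 mm deep; below them the channel is 36 mm wide, its floor 38.8 mm below the top. With the washer plate down on the rail the T-head is 4 mm below the lips and turns freely, either way.
- cast_a: a like casting (same shape, origin and axes), fixed on the rail 155 to 185 mm from its middle towards +y, freshly primed. Its nose (x) points along the rail's +x, within 2 degrees.
- cast_b: the same, fixed on the rail 155 to 185 mm from its middle towards -y, nose along the rail's +x; freshly primed.
- block: fixed white foam block 120 (x) x 140 (y) x 60 mm high. In the middle of its top a pocket 39 (x) x 25 (y) mm, 32 mm deep, holds the T-head of the loose casting with about 3 mm to spare all round; the washer plate rests on the foam. Origin: centre of its underside.
- tin: 1 litre metal tin, 102 mm across, 117 mm high, standing on the bench; origin at the centre of its underside. Not needed.
- tape: roll of masking tape lying flat, 110 mm across, 30 mm high; origin at the centre of its underside. Not needed.
- sander: cork sanding block 60 x 110 x 32 mm lying on the bench; origin at the centre of its underside. Not needed.
- gun: small gravity-feed spray gun with a white cup on a bench stand with a base plate 120 x 100 mm, 222 mm high; origin at the centre of the base plate's underside. Not needed.

How it is judged:
By the outcome, as a careful person would: the job done as asked, in the order asked, and still so for the second after the job is handed in, with the robot touching nothing.
It also fails if it takes over 54 s, if anything falls off the work surface, if the arm or the gripper's body presses on something with over 40 N, if the wrist force passes 120 N, or if a joint passes its speed limit or range.

## Working session

There is one attempt and no reset: what is moved stays moved. The work goes in short steps, Python scripts to look and compute and a tool call to move; the robot and the scene stay as the last step left them, time stands still between calls to the robot, and variables do not carry over. Pictures are saved under pics/ and viewed, at most 10 in all, crops included, and the job is handed in when it is done.

Besides the shell and the picture viewer there is one more tool, called after ">>>" by a JSON object that holds its "api" and its "payload". apply_moves: Moves the arm, as the interface text tells. Its arguments: {"type":"object","properties":{"commands":{"type":"array"},"newtons":{"type":"number"}},"required":["commands"]}

```bash
ls; mkdir -p pics
python3 - <<'E'
from cell import observe, imaging, arm
import cv2, numpy as np
print(observe(), arm.grasp_offset)
for n in("top","scene"):
    im,d=imaging.get_image(n); cv2.imwrite(f"pics/{n}0.png",im[:,:,::-1]); np.savez(f"{n}0.npz",im=im,d=d)
    print(n,imaging.camera_params(n))
print(imaging.camera_params("wrist"))
E
```

```text
pics
{'clock': 0.0, 'joints': array([ 1.1003498 ,  0.43525349,  0.02495332,  1.57416422, -0.01161817,
        1.13402341, -0.0751225 ]), 'dq': array([ 5.65963980e-04, -8.06734600e-04, -4.44437715e-04,  4.50530040e-04,
        7.59487261e-05, -1.35085936e-03,  5.03450137e-04]), 'joint_efforts': array([ 1.01323049e-04, -6.67851806e+01,  9.85081382e-01, -3.14464724e+01,
       -6.05336367e-02,  4.28683811e-02,  2.47434518e-04]), 'position': array([ 0.22451117, -0.58268168,  0.22589985]), 'ee_rot': array([-3.08701093e+00, -5.74130748e-01,  6.87066481e-04]), 'force': array([ 0.24401002,  0.29597937, -0.10949628]), 'ft_torque': array([-0.01946106,  0.02068384,  0.01268164]), 'gripper_force': 0.0, 'width': 0.9995210048716454} 0.0188
top {'camera_matrix': array([[443.13853914,   0.        , 281.19688797],
       [  0.        , 443.13853914, 211.14764507],
       [  0.        ,   0.        ,   1.        ]]), 'origin': array([ 0.36960274, -0.0068237 ,  1.47569022]), 'rotation': array([ 0.08093045, -0.09981298, -1.56637101])}
scene {'camera_matrix': array([[388.02787125,   0.        , 273.88558344],
       [  0.        , 388.02787125, 213.1743158 ],
       [  0.        ,   0.        ,   1.        ]]), 'origin': array([ 1.25232984, -0.44743692,  0.89135161]), 'rotation': array([0.77828263, 0.44470704, 1.00657126])}
{'camera_matrix': array([[328.51006149,   0.        , 277.98518834],
       [  0.        , 328.51006149, 208.97981461],
       [  0.        ,   0.        ,   1.        ]]), 'tool_from_camera': array([[ 1.41864751e-03,  9.63336192e-01,  2.68293439e-01,
         7.24954097e-02],
       [ 9.99998279e-01, -1.68741164e-03,  7.71169194e-04,
        -1.45834709e-03],
       [ 1.19561667e-03,  2.68291883e-01, -9.63336927e-01,
        -1.57694800e-01],
       [ 0.00000000e+00,  0.00000000e+00,  0.00000000e+00,
         1.00000000e+00]])}
```

View pics/top0.png

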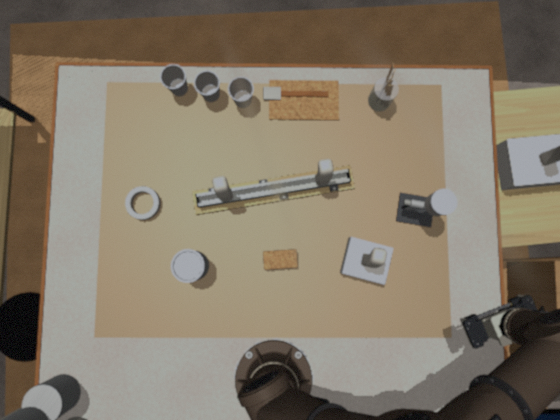

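View pics/scene0.png

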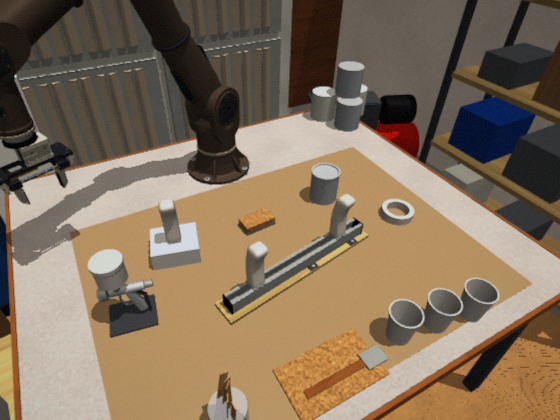

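The top view shows the foam block at (367,260), with the loose casting's head at about (376,257). The rail runs from (197,200) to (352,180), with the primed castings at (221,186) and (325,170). In the scene view the loose casting is at (170,220) and the other two are at (257,265) and (342,215). Next I'll back-project the depth.

```bash
cat > h.py <<'E'
import numpy as np, cv2
from scipy.spatial.transform import Rotation as R
from cell import observe, imaging, arm
def pose(n,st=None):
    c=imaging.camera_params(n); K=c["camera_matrix"]
    if n=="wrist":
        Rt=R.from_rotvec(st["ee_rot"]).as_matrix(); T=c["tool_from_camera"]
        return K,Rt@T[:3,:3],Rt@T[:3,3]+st["position"]
    return K,R.from_rotvec(c["rotation"]).as_matrix(),c["origin"]
def cloud(n,d,st=None):
    K,r,o=pose(n,st); v,u=np.indices(d.shape)
    p=np.stack([(u-K[0,2])/K[0,0]*d,-(v-K[1,2])/K[1,1]*d,-d],-1)
    w=p@r.T+o; w[d<=0]=np.nan; return w
def proj(n,P,st=None):
    K,r,o=pose(n,st); q=(np.atleast_2d(P)-o)@r
    return np.c_[K[0,2]+K[0,0]*q[:,0]/-q[:,2],K[1,2]-K[1,1]*q[:,1]/-q[:,2]]
E
python3 - <<'E'
from h import *
W={}
for n in("top","scene"):
    z=np.load(n+"0.npz"); W[n]=cloud(n,z["d"])
P=lambda n,u,v:W[n][v,u].round(4)
print("bench",P("top",250,300),P("scene",300,200),"block",P("top",350,270),P("top",378,275))
for n,box in(("top",(340,395,235,285)),("scene",(145,205,195,270))):
    w=W[n][box[2]:box[3],box[0]:box[1]].reshape(-1,3); w=w[np.isfinite(w[:,2])]
    b=w[abs(w[:,2]-.06)<.006]; rc=cv2.minAreaRect((b[:,:2]*1000).astype(np.float32)); print(n,"block",rc,np.median(b[:,2]))
    for lo,hi in((.07,.10),(.10,.14),(.14,.17),(.17,.2),(.2,.225)):
        c=w[(w[:,2]>lo)&(w[:,2]<hi)]
        if len(c)>3: print(lo,hi,len(c),c[:,:2].mean(0).round(4),c[:,:2].min(0).round(3),c[:,:2].max(0).round(3),c[:,2].max())
# rail: pixels z~0.0533
for n in W:
    w=W[n].reshape(-1,3); m=(abs(w[:,2]-.0533)<.006)&(w[:,0]>.45)&(w[:,0]<.75)&(abs(w[:,1])<.35); m&=~((w[:,1]<-.3))
    print(n,"rail",m.sum(),cv2.minAreaRect((w[m,:2]*1000).astype(np.float32)),np.median(w[m,2]))
    for s in(1,-1):
        c=w[(w[:,2]>.07)&(w[:,2]<.225)&(abs(w[:,0]-.6)<.12)&(w[:,1]*s>.05)&(abs(w[:,1])<.26)]
        for lo,hi in((.07,.1),(.1,.13),(.13,.16),(.16,.19),(.19,.22)):
            e=c[(c[:,2]>lo)&(c[:,2]<hi)]
            if len(e): print(s,lo,len(e),np.median(e[:,:2],0).round(4),e[:,:2].min(0).round(3),e[:,:2].max(0).round(3))
# crops
t=np.load("top0.npz")["im"]; s=np.load("scene0.npz")["im"]
a=cv2.resize(t[150:290,190:400],None,fx=2.6,fy=2.6,interpolation=2)[:,:,::-1]
cv2.imwrite("pics/c1.png",cv2.resize(s[185:310,135:375],(780,406),interpolation=2)[:,:,::-1]); cv2.imwrite("pics/c0.png",a)
E
```

```text
bench [0.2472 0.0771 0.0006] [ 0.3368  0.178  -0.0014] block [ 0.346  -0.2422  0.0614] [ 0.3303 -0.332   0.0564]
top block ((376.41632080078125, -299.850341796875), (141.4766082763672, 119.94390869140625), 75.2156982421875) 0.05953713696801732
0.07 0.1 25 [ 0.3832 -0.2798] [ 0.359 -0.294] [ 0.437 -0.245] 0.0977182082191208
0.1 0.14 30 [ 0.3735 -0.28  ] [ 0.356 -0.294] [ 0.393 -0.275] 0.13519763334803359
0.14 0.17 45 [ 0.3682 -0.2858] [ 0.356 -0.312] [ 0.392 -0.276] 0.16998481948690847
0.17 0.2 67 [ 0.376  -0.2883] [ 0.36  -0.316] [ 0.411 -0.277] 0.1999544895491463
0.2 0.225 212 [ 0.3883 -0.3005] [ 0.366 -0.322] [ 0.411 -0.279] 0.2190430536946295
scene block ((378.3070373535156, -301.7833251953125), (139.27163696289062, 126.36133575439453), 74.9500961303711) 0.05986168493300631
0.07 0.1 129 [ 0.3952 -0.3051] [ 0.385 -0.326] [ 0.402 -0.281] 0.09987691080456107
0.1 0.14 163 [ 0.3918 -0.3049] [ 0.376 -0.325] [ 0.399 -0.279] 0.13998924602405005
0.14 0.17 105 [ 0.3944 -0.3044] [ 0.373 -0.325] [ 0.403 -0.278] 0.1698106539996439
0.17 0.2 93 [ 0.4056 -0.3067] [ 0.39  -0.328] [ 0.414 -0.282] 0
[... 833 characters left out ...]
7.2144775390625, -4.252410888671875), (228.53280639648438, 509.3175964355469), 3.8619160652160645) 0.05241073880782254
1 0.07 126 [0.6021 0.1383] [0.575 0.128] [0.608 0.173]
1 0.1 122 [0.5997 0.1361] [0.574 0.128] [0.605 0.171]
1 0.13 104 [0.5989 0.1347] [0.572 0.128] [0.609 0.171]
1 0.16 106 [0.6038 0.1349] [0.579 0.13 ] [0.622 0.164]
1 0.19 171 [0.6072 0.1482] [0.581 0.131] [0.623 0.172]
-1 0.07 146 [ 0.6566 -0.1654] [ 0.632 -0.18 ] [ 0.663 -0.135]
-1 0.1 146 [ 0.6543 -0.1662] [ 0.627 -0.181] [ 0.66  -0.136]
-1 0.13 123 [ 0.6554 -0.1694] [ 0.629 -0.181] [ 0.662 -0.137]
-1 0.16 98 [ 0.6615 -0.1739] [ 0.633 -0.179] [ 0.675 -0.134]
-1 0.19 245 [ 0.6614 -0.1589] [ 0.634 -0.178] [ 0.678 -0.133]
```

View pics/c1.png

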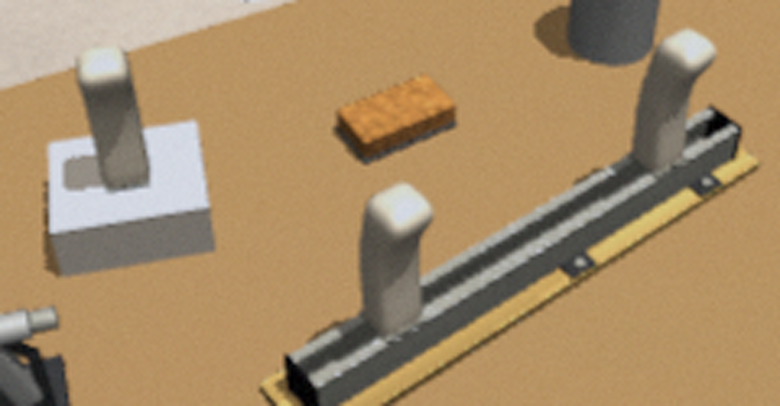

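The noses on the rail point to world +x and the loose casting's nose is also roughly +x. The block centre is about (0.377, -0.301) at yaw -15°, and the rail yaw is about +9°. I'll go above the casting for a close look.

>>> {"api": "apply_moves", "payload": {"commands": [[100,0,0,0.7,0],[100,0,0,0.7,0],[100,0.32,0.59,0,-0.16],[100,0.32,0.59,0,-0.16],[100,0.32,0.59,0,-0.16],[100,0.32,0.59,0,-0.16],[100,0.32,0.59,0,-0.16],[100,0.32,0.59,0,-0.16],[100,0.32,0.59,0,-0.16],[100,0.32,0.59,0,-0.16],[100,0,0,0,0],[100,0,0,0,0]]}}

```text
clock: 1.6
position: [0.3778, -0.3005, 0.3106]
ee_rot: [3.112, -0.426, -0.001]
force: [-0.6, -1.0, 0.1]
width: 1.001
gripper_force: 0.0
```

Run:
```python
from h import *
st=observe(); im,d=imaging.get_image("wrist"); np.savez("w1.npz",im=im,d=d,**{k:st[k] for k in("position","ee_rot")})
cv2.imwrite("pics/w1.png",im[:,:,::-1]); print(st["position"],st["ee_rot"],st["joints"])
w=cloud("wrist",d,st).reshape(-1,3); w=w[np.hypot(w[:,0]-.377,w[:,1]+.301)<.12]
for lo,hi in((.055,.066),(.14,.16),(.16,.18),(.18,.2),(.2,.225),(.21,.225)):
    c=w[(w[:,2]>lo)&(w[:,2]<hi)]
    if len(c)>20: print(lo,hi,len(c),c.mean(0).round(4),cv2.minAreaRect((c[:,:2]*1000).astype(np.float32)))
```

```text
[ 0.37783891 -0.30052789  0.31058536] [ 3.11227204e+00 -4.25579423e-01 -8.88137613e-04] [ 0.6106225   0.14159204 -0.05718922  1.77034092  0.00914815  1.23027274
 -1.29164945]
0.055 0.066 7950 [ 0.3883 -0.2995  0.0597] ((380.0889587402344, -296.7171936035156), (140.37791442871094, 120.13638305664062), 75.23783111572266)
0.18 0.2 58 [ 0.3987 -0.3026  0.199 ] ((392.1030578613281, -299.83880615234375), (42.95998001098633, 45.370094299316406), 75.4927978515625)
0.2 0.225 2489 [ 0.3943 -0.3007  0.2099] ((392.1125183105469, -300.09417724609375), (42.572975158691406, 44.3902473449707), 74.47260284423828)
0.21 0.225 1452 [ 0.3928 -0.3001  0.2123] ((392.6350402832031, -300.1987609863281), (33.92336654663086, 33.42799377441406), 77.88716888427734)
```

View pics/w1.png

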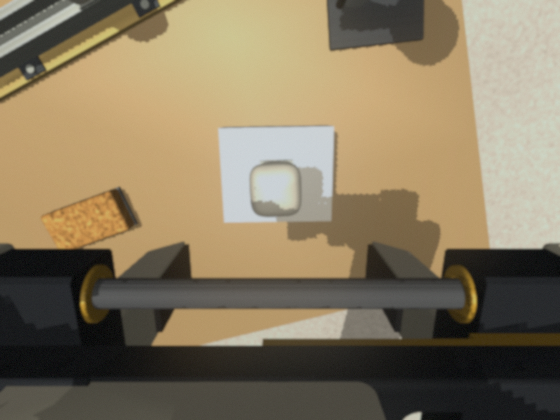

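The wrist view shows the casting's head at (275,190), centred in the foam block as expected. Its 44 mm width matches, its yaw is about -15°, and the origin is near (0.3785, -0.297). Next I'll descend and grip.

>>> {"api": "apply_moves", "payload": {"commands": [[100,0.01,0.05,-0.4,0.02],[100,0,0,-0.5,0],[100,0,0,-0.5,0],[100,0,0,-0.5,0],[100,0,0,-0.4,0],[100,0,0,-0.2,0],[100,0,0,0,0],[0,0,0,0,0],[0,0,0,0,0],[0,0,0,0,0],[0,0,0,0,0],[0,0,0,0,0]], "newtons": 35}}

```text
clock: 3.15
position: [0.379, -0.297, 0.1608]
ee_rot: [3.114, -0.411, 0.0]
force: [0.3, -0.4, 1.0]
width: 0.506
gripper_force: 0.2
```

>>> {"api": "apply_moves", "payload": {"commands": [[0,0,0,0,0],[0,0,0,0,0],[0,0,0,0,0],[0,0,0,0,0]]}}

```text
clock: 3.65
position: [0.3789, -0.2971, 0.1608]
ee_rot: [3.115, -0.411, 0.0]
force: [0.1, -0.9, 1.5]
width: 0.48
gripper_force: 34.7
```

Gripped at 44 mm, as the size says. Lifting it clear, then carrying it over the rail's middle and turning the T-head along the slot.

>>> {"api": "apply_moves", "payload": {"commands": [[0,0,0,0.2,0],[0,0,0,0.3,0],[0,0,0,0.4,0],[0,0,0,0.4,0],[0,0,0,0.3,0],[0,0,0,0,0]]}}

```text
clock: 4.4
position: [0.3795, -0.2973, 0.2581]
ee_rot: [3.114, -0.411, 0.004]
force: [-0.2, 1.0, -2.5]
width: 0.48
gripper_force: 34.7
```

>>> {"api": "apply_moves", "payload": {"commands": [[0,0.32,0.41,0,0.333],[0,0.32,0.41,0,0.333],[0,0.32,0.41,0,0.333],[0,0.32,0.41,0,0.333],[0,0.32,0.41,0,0.333],[0,0.32,0.41,0,0.333],[0,0.32,0.41,0,0.333],[0,0.32,0.41,0,0.333],[0,0.32,0.41,0,0.333],[0,0.32,0.41,0,0.333],[0,0.32,0.41,0,0.333],[0,0.32,0.41,0,0.333]]}}

```text
clock: 5.9
position: [0.6092, -0.0012, 0.2555]
ee_rot: [-2.023, -2.401, 0.002]
force: [0.3, 0.4, -3.1]
width: 0.48
gripper_force: 34.7
```

>>> {"api": "apply_moves", "payload": {"commands": [[0,0,0,0,0],[0,0,0,0,0]]}}

```text
clock: 6.15
position: [0.6086, -0.0025, 0.2557]
ee_rot: [-2.032, -2.394, 0.003]
force: [0.1, -0.6, -2.2]
width: 0.48
gripper_force: 34.7
```

Run:
```python
from h import *
st=observe(); im,d=imaging.get_image("wrist"); si,sd=imaging.get_image("scene"); ti,td=imaging.get_image("top")
np.savez("w2.npz",im=im,d=d,si=si,sd=sd,ti=ti,td=td,**{k:st[k] for k in("position","ee_rot")})
print(st["position"],st["ee_rot"],st["joints"])
cv2.imwrite("pics/w2.png",np.hstack([im[:,80:480],si[80:500,60:460][:,:400] if 0 else cv2.resize(si[120:330,170:370],(400,420),interpolation=2)])[:,:,::-1])
```

```text
[ 0.60858212 -0.0025347   0.25568515] [-2.03246536 -2.39401757  0.00264732] [ 0.28084546  0.44521855 -0.53415051  1.5375525   0.23527952  1.22543917
 -0.12794881]
```

View pics/w2.png

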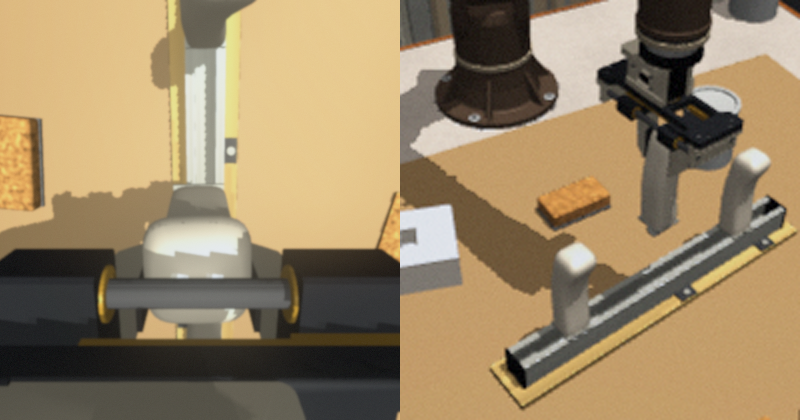

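The wrist view shows the rail running up the image at column ~285, between the held casting and primed casting a. The scene view confirms the casting hangs upright between the two. Now I'll fit the rail line and the held casting's position.

Run:
```python
from h import *
z=np.load("w2.npz"); st={k:z[k] for k in("position","ee_rot")}
t0=np.load("top0.npz"); s0=np.load("scene0.npz")
def rail(w,name,ys=None,tol=.005):
    w=w.reshape(-1,3); w=w[np.isfinite(w[:,2])]
    psi=np.deg2rad(9.3); c=np.array([.611,-.003])
    m=(abs(w[:,2]-.0533)<tol); p=w[m]
    for it in range(4):
        ex=np.array([np.cos(psi),np.sin(psi)]); ey=np.array([-ex[1],ex[0]])
        q=np.c_[(p[:,:2]-c)@ex,(p[:,:2]-c)@ey]; k=(abs(q[:,0])<.03)&(abs(q[:,1])<.26)
        r=q[k]; out=[]
        # per-slice midline from 2/98 percentiles
        for a in np.arange(-.25,.25,.02):
            s=r[(r[:,1]>=a)&(r[:,1]<a+.02),0]
            if len(s)>12: lo,hi=s.min(),s.max(); 
            else: continue
            if .034<hi-lo<.048: out.append((a+.01,(lo+hi)/2,hi-lo))
        out=np.array(out); f=np.polyfit(out[:,0],out[:,1],1)
        psi-=np.arctan(f[0]); c=c+ex*f[1]
    ex=np.array([np.cos(psi),np.sin(psi)])
    print(name,len(r),len(out),"psi",np.rad2deg(psi).round(2),"c",c.round(4),"width",out[:,2].mean().round(4),"res",np.std(out[:,1]-np.polyval(f,out[:,0])).round(4),"z",np.median(p[k][:,2]).round(4),"TCP lateral",((st["position"][:2]-c)@ex).round(4))
    return psi,c
for n,a in(("top",t0["d"]),("scene",s0["d"])):
    rail(cloud(n,a),n)
rail(cloud("wrist",z["d"],st),"wrist")
a=R.from_rotvec(st["ee_rot"]).as_matrix(); print("tool x az",np.rad2deg(np.arctan2(a[1,0],a[0,0])),"tilt",a[:,2])
# held casting in wrist cloud (tool frame)
w=cloud("wrist",z["d"],st); q=(w-st["position"])@a
q=q.reshape(-1,3); k=(abs(q[:,0])<.06)&(abs(q[:,1])<.035)&(q[:,2]>-.06)&(q[:,2]<.12)
q=q[k]
for lo,hi in((-.056,-.047),(-.047,-.035),(-.035,-.02),(-.02,0),(0,.04),(.04,.1)):
    e=q[(q[:,2]>lo)&(q[:,2]<hi)]
    if len(e): print(lo,len(e),"x",e[:,0].min().round(4),e[:,0].max().round(4),"y",e[:,1].min().round(4),e[:,1].max().round(4),np.median(e[:,1]).round(4))
# scene cloud of held
w=cloud("scene",z["sd"]).reshape(-1,3); w=w[np.hypot(w[:,0]-.6086,w[:,1]+.0025)<.05]
q=(w-st["position"])@a
for lo,hi in((0.01,.03),(.03,.05),(.05,.07),(.07,.095),(.095,.103),(.108,.123)):
    e=q[(q[:,2]>lo)&(q[:,2]<hi)]
    if len(e)>2: print("sc",lo,len(e),"x",e[:,0].min().round(4),e[:,0].max().round(4),"y",e[:,1].min().round(4),e[:,1].max().round(4))
```

```text
top 762 21 psi 9.61 c [ 0.6125 -0.0028] width 0.0412 res 0.0004 z 0.0527 TCP lateral -0.0038
scene 962 20 psi 9.85 c [ 0.6141 -0.0025] width 0.0426 res 0.0007 z 0.0525 TCP lateral -0.0055
wrist 2554 8 psi 9.78 c [ 0.6155 -0.0023] width 0.0404 res 0.0001 z 0.0528 TCP lateral -0.0069
tool x az 99.33904298442673 tilt [-1.98450853e-03 -5.26810676e-04 -9.99997892e-01]
-0.056 5520 x -0.0088 0.0357 y -0.0247 0.0248 -0.0006
-0.047 3221 x -0.0095 0.0385 y -0.0334 0.0332 -0.0002
-0.035 857 x -0.0081 0.0137 y -0.0349 0.0349 0.0226
-0.02 474 x 0.012 0.0136 y -0.035 0.035 0.026
0 273 x 0.0144 0.0189 y -0.0193 0.0195 -0.0005
0.04 1501 x 0.0126 0.0241 y -0.0212 0.0209 0.0001
sc 0.01 114 x -0.0251 0.0097 y -0.017 0.0219
sc 0.03 102 x -0.0245 0.0069 y -0.0191 0.0219
sc 0.05 97 x -0.0244 0.0101 y -0.0179 0.0214
sc 0.07 115 x -0.0243 0.012 y -0.0178 0.022
sc 0.095 31 x -0.0234 0.0168 y -0.0189 0.0196
sc 0.108 17 x -0.0181 -0.001 y -0.0064 0.0079
```

>>> {"api": "apply_moves", "payload": {"commands": [[0,0.11,0.02,-0.27,0.014],[0,0,0,-0.27,0],[0,0,0,-0.27,0],[0,0,0,-0.27,0],[0,0,0,0,0],[0,0,0,0,0],[0,0,0,0,0]]}}

```text
clock: 7.18
position: [0.6164, -0.0005, 0.1927]
ee_rot: [2.022, 2.403, 0.002]
force: [0.8, 0.2, -3.0]
width: 0.479
gripper_force: 34.7
```

Run:
```python
from h import *
st=observe(); im,d=imaging.get_image("wrist"); si,sd=imaging.get_image("scene")
np.savez("w3.npz",im=im,d=d,si=si,sd=sd,**{k:st[k] for k in("position","ee_rot")})
a=R.from_rotvec(st["ee_rot"]).as_matrix(); print(st["position"],"az",np.rad2deg(np.arctan2(a[1,0],a[0,0])),a[:,2])
w=cloud("wrist",d,st); psi=np.deg2rad(9.75); ex=np.array([np.cos(psi),np.sin(psi)]); ey=np.array([-ex[1],ex[0]])
p=w.reshape(-1,3); q=np.c_[(p[:,:2]-st["position"][:2])@ex,(p[:,:2]-st["position"][:2])@ey,p[:,2]]
k=(abs(q[:,2]-.0533)<.004)&(abs(q[:,0])<.032)
for b in np.arange(-.1,.2,.01):
    s=np.sort(q[k&(q[:,1]>b)&(q[:,1]<b+.01),0])
    if len(s)>20:
        g=np.argmax(np.diff(s)); print(b.round(2),len(s),"outer",s[0].round(4),s[-1].round(4),"slot",s[g].round(4),s[g+1].round(4),"mid",((s[0]+s[-1])/2).round(4),((s[g]+s[g+1])/2).round(4))
qq=(p-st["position"])@a
for lo,hi in((-.056,-.047),(0,.04),(.04,.08),(.08,.103)):
    e=qq[(qq[:,2]>lo)&(qq[:,2]<hi)&(abs(qq[:,1])<.028)&(abs(qq[:,0])<.04)]
    if len(e)>5: print(lo,"y",e[:,1].min().round(4),e[:,1].max().round(4),"x",e[:,0].min().round(4),e[:,0].max().round(4))
cv2.imwrite("pics/w3.png",np.hstack([im[:,80:480],cv2.resize(si[120:330,170:370],(400,420),interpolation=2)])[:,:,::-1])
```

```text
[ 6.16367341e-01 -4.76285024e-04  1.92734258e-01] az 99.85034373010957 [ 1.39943849e-03  8.03157067e-05 -9.99999018e-01]
0.01 91 outer -0.021 0.0195 slot -0.0126 0.0103 mid -0.0007 -0.0012
0.02 230 outer -0.0209 0.0195 slot -0.0125 0.0101 mid -0.0007 -0.0012
0.03 238 outer -0.0216 0.0193 slot -0.0124 0.01 mid -0.0011 -0.0012
0.04 241 outer -0.0215 0.0191 slot -0.0124 0.0099 mid -0.0012 -0.0012
0.05 256 outer -0.0213 0.0188 slot -0.0123 0.0099 mid -0.0012 -0.0012
0.06 242 outer -0.0211 0.0194 slot -0.0122 0.0099 mid -0.0008 -0.0012
0.07 262 outer -0.021 0.0193 slot -0.0121 0.0104 mid -0.0008 -0.0009
0.08 269 outer -0.0217 0.0191 slot -0.0121 0.0103 mid -0.0013 -0.0009
0.09 298 outer -0.0215 0.019 slot -0.0121 0.0102 mid -0.0013 -0.001
0.1 271 outer -0.0214 0.0194 slot -0.0121 0.01 mid -0.001 -0.0011
0.11 295 outer -0.0213 0.0193 slot -0.0126 0.0099 mid -0.001 -0.0014
0.12 306 outer -0.0216 0.0191 slot -0.0125 0.0098 mid -0.0013 -0.0014
0.13 318 outer -0.0217 0.019 slot -0.0125 0.0098 mid -0.0014 -0.0013
0.14 113 outer -0.0215 0.0194 slot -0.0125 0.0105 mid -0.0011 -0.001
-0.056 y -0.0247 0.0246 x -0.0087 0.0364
0 y -0.0192 0.0195 x 0.0144 0.0189
0.04 y -0.0212 0.0209 x 0.012 0.0229
0.08 y -0.0209 0.0205 x 0.0157 0.0241
```

View pics/w3.png

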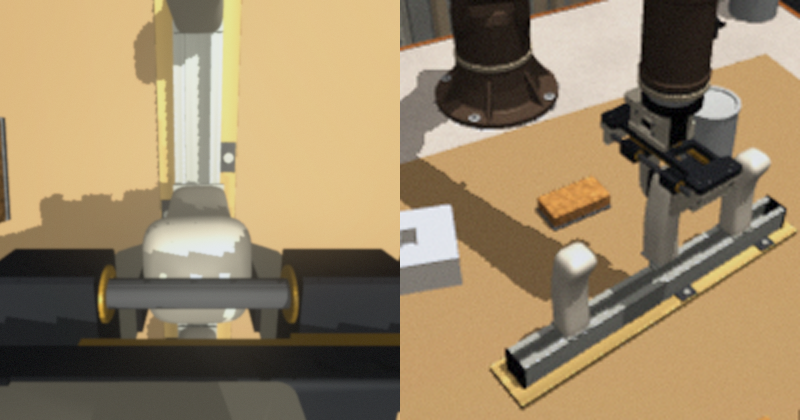

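Lateral error is now about 1 mm. I'll correct by -1.2 mm and lower the T-head into the slot, watching the force.

>>> {"api": "apply_moves", "payload": {"commands": [[0,-0.02,-0.003,0,0],[0,0,0,-0.1,0],[0,0,0,-0.1,0],[0,0,0,-0.1,0],[0,0,0,-0.05,0],[0,0,0,-0.05,0],[0,0,0,-0.05,0],[0,0,0,0,0]]}}

```text
clock: 8.28
position: [0.6146, -0.0009, 0.1647]
ee_rot: [-2.022, -2.404, 0.0]
force: [0.3, -0.2, -2.6]
width: 0.479
gripper_force: 34.7
```

>>> {"api": "apply_moves", "payload": {"commands": [[0,0.008,0,-0.05,0],[0,0,0,-0.05,0],[0,0,0,-0.04,0],[0,0,0,0,0],[0,0,0,0,0]]}}

```text
clock: 8.9
position: [0.6152, -0.0008, 0.1566]
ee_rot: [2.022, 2.404, 0.0]
force: [0.3, 0.6, -2.5]
width: 0.48
gripper_force: 34.7
```

>>> {"api": "apply_moves", "payload": {"commands": [[0,0,0,-0.015,0],[0,0,0,-0.015,0],[0,0,0,0,0]]}}

```text
clock: 9.28
position: [0.6152, -0.0009, 0.1547]
ee_rot: [2.023, 2.404, -0.0]
force: [1.0, -0.7, -3.1]
width: 0.482
gripper_force: 34.7
```

>>> {"api": "apply_moves", "payload": {"commands": [[0,0,0,-0.01,0],[0,0,0,0,0]]}}

```text
clock: 9.52
position: [0.6153, -0.0008, 0.1542]
ee_rot: [2.022, 2.404, 0.0]
force: [0.2, 0.0, -1.9]
width: 0.477
gripper_force: 34.7
```

>>> {"api": "apply_moves", "payload": {"commands": [[0,0,0,-0.01,0],[0,0,0,0,0]]}}

```text
clock: 9.78
position: [0.6153, -0.0007, 0.1542]
ee_rot: [2.022, 2.404, 0.0]
force: [-1.9, -0.6, 4.7]
width: 0.481
gripper_force: 34.7
```

>>> {"api": "apply_moves", "payload": {"commands": [[0,0,0,-0.01,0],[0,0,0,0,0]]}}

```text
clock: 10.02
position: [0.6156, -0.0008, 0.154]
ee_rot: [2.022, 2.403, 0.001]
force: [-2.3, -0.4, 8.9]
width: 0.484
gripper_force: 34.8
```

The plate is down: height matches to 0.5 mm and contact force is building up. I'll relieve it slightly and make the quarter turn.

>>> {"api": "apply_moves", "payload": {"commands": [[0,0,0,0.02,0],[0,0,0,0,-0.2],[0,0,0,0,-0.2],[0,0,0,0,-0.2],[0,0,0,0,-0.2],[0,0,0,0,0]]}}

```text
clock: 10.78
position: [0.6152, -0.0009, 0.154]
ee_rot: [2.459, 1.955, -0.0]
force: [-0.6, -0.4, -0.5]
width: 0.477
gripper_force: 34.8
```

>>> {"api": "apply_moves", "payload": {"commands": [[0,0,0,0,-0.25],[0,0,0,0,-0.25],[0,0,0,0,-0.25],[0,0,0,0,-0.25],[0,0,0,0,-0.25],[0,0,0,0,0]]}}

```text
clock: 11.52
position: [0.6153, -0.0005, 0.1541]
ee_rot: [2.94, 1.108, 0.0]
force: [0.5, -0.1, -0.8]
width: 0.479
gripper_force: 34.8
```

>>> {"api": "apply_moves", "payload": {"commands": [[0,0,0,0,-0.25],[0,0,0,0,-0.25],[0,0,0,0,-0.25],[0,0,0,0,-0.25],[0,0,0,0,-0.095],[0,0,0,0,0],[0,0,0,0,0]]}}

```text
clock: 12.4
position: [0.6151, -0.0004, 0.154]
ee_rot: [-3.129, -0.272, 0.0]
force: [-0.7, 0.9, -0.2]
width: 0.482
gripper_force: 34.8
```

Run:
```python
from h import *
st=observe(); im,d=imaging.get_image("wrist"); si,sd=imaging.get_image("scene")
a=R.from_rotvec(st["ee_rot"]).as_matrix(); print(st["position"],"az",np.rad2deg(np.arctan2(a[1,0],a[0,0])),a[:,2],st["force"],st["ft_torque"],st["joints"][6])
w=cloud("scene",sd).reshape(-1,3); psi=np.deg2rad(9.75); ex=np.array([np.cos(psi),np.sin(psi)]); ey=np.array([-ex[1],ex[0]])
c=np.array([.614,-.0025])
q=np.c_[(w[:,:2]-c)@ex,(w[:,:2]-c)@ey,w[:,2]]
for nm,b in(("a",.155),("held",0),("b",-.155)):
    for lo,hi in((.065,.09),(.09,.12),(.12,.15)):
        e=q[(abs(q[:,1]-b)<.035)&(q[:,2]>lo)&(q[:,2]<hi)&(abs(q[:,0])<.06)]
        if len(e)>5: 
            f=e[e[:,0]>.015]; print(nm,lo,len(e),"x",e[:,0].min().round(4),np.percentile(e[:,0],95).round(4),"y",e[:,1].min().round(4),e[:,1].max().round(4),"front angle",np.rad2deg(np.arctan(np.polyfit(f[:,1],f[:,0],1)[0])).round(1) if len(f)>9 else None)
cv2.imwrite("pics/w4.png",np.hstack([im[:,80:480],cv2.resize(si[120:330,170:370],(400,420),interpolation=2)])[:,:,::-1])
```

```text
[ 6.15137425e-01 -3.73062831e-04  1.54028172e-01] az 9.948940844302149 [-1.68283428e-04  4.47990770e-04 -9.99999885e-01] [-0.65658729  0.93313329 -0.15611166] [0.48673599 0.25978268 0.04299945] -1.5481111613707077
a 0.065 99 x -0.0163 0.0188 y 0.134 0.177 front angle -0.5
a 0.09 125 x -0.0176 0.0169 y 0.1344 0.174 front angle -1.3
a 0.12 112 x -0.0173 0.017 y 0.1336 0.1758 front angle -0.8
held 0.065 105 x -0.014 0.0201 y -0.0249 0.0131 front angle 2.2
held 0.09 136 x -0.0161 0.0179 y -0.0251 0.0175 front angle 0.4
held 0.12 115 x -0.0132 0.0175 y -0.0252 0.016 front angle -0.3
b 0.065 121 x -0.0131 0.0199 y -0.1795 -0.1371 front angle 0.6
b 0.09 148 x -0.0165 0.0171 y -0.1801 -0.1378 front angle -0.8
b 0.12 132 x -0.0156 0.0166 y -0.179 -0.1378 front angle -0.0
```

View pics/w4.png

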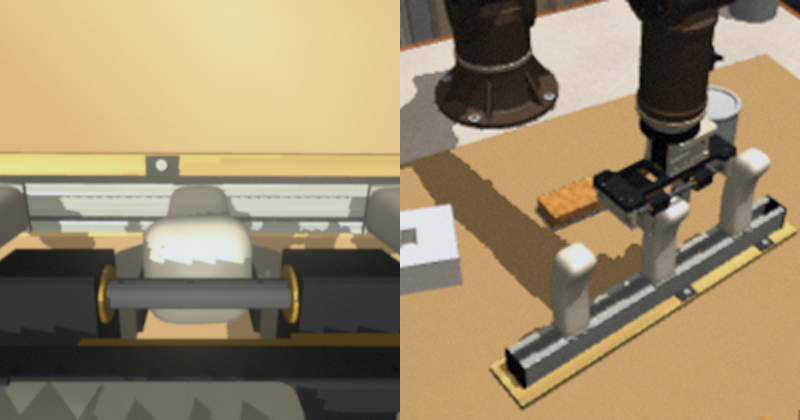

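The casting is in line with the other two, nose the same way, about midway along the rail. Releasing and retreating straight up.

>>> {"api": "apply_moves", "payload": {"commands": [[60,0,0,0,0],[60,0,0,0,0],[80,0,0,0,0],[100,0,0,0,0],[100,0,0,0,0],[100,0,0,0,0],[100,0,0,0,0],[100,0,0,0,0],[100,0,0,0,0]]}}

```text
clock: 13.62
position: [0.6152, -0.0008, 0.1541]
ee_rot: [3.13, 0.267, -0.0]
force: [-0.0, -0.3, 0.5]
width: 0.999
gripper_force: 0.0
```

>>> {"api": "apply_moves", "payload": {"commands": [[100,0,0,0.3,0],[100,0,0,0.5,0],[100,0,0,0.6,0],[100,0,0,0.6,0],[100,0,0,0.4,0],[100,-0.5,0,0.1,0],[100,-0.7,0,0,0],[100,-0.7,0,0,0],[100,0,0,0,0],[100,0,0,0,0],[100,0,0,0,0]]}}

```text
clock: 15.0
position: [0.5021, -0.0008, 0.3045]
ee_rot: [-3.13, -0.267, -0.001]
force: [-0.2, -0.6, 0.5]
width: 1.001
gripper_force: 0.0
```

Run:
```python
from h import *
st=observe(); im,d=imaging.get_image("wrist"); si,sd=imaging.get_image("scene"); ti,td=imaging.get_image("top")
print(st["position"],st["width"],st["force"])
w=cloud("scene",sd).reshape(-1,3); psi=np.deg2rad(9.75); ex=np.array([np.cos(psi),np.sin(psi)]); ey=np.array([-ex[1],ex[0]])
c=np.array([.614,-.0025])
for n,w in(("scene",w),("wrist",cloud("wrist",d,st).reshape(-1,3))):
  q=np.c_[(w[:,:2]-c)@ex,(w[:,:2]-c)@ey,w[:,2]]
  for nm,b in(("a",.155),("mid",-.004),("b",-.158)):
    e=q[(abs(q[:,1]-b)<.035)&(q[:,2]>.19)&(q[:,2]<.222)&(abs(q[:,0])<.06)]
    if len(e)>20: print(n,nm,len(e),"top",np.percentile(e[:,2],98).round(4),[np.round(v,1) for v in cv2.minAreaRect((e[:,:2]*1000).astype(np.float32))])
cv2.imwrite("pics/w5.png",np.hstack([cv2.resize(im[:,:],(400,300)),cv2.resize(si[140:320,190:370],(400,400),interpolation=2)[:300]])[:,:,::-1])
```

```text
[ 0.50214961 -0.00076519  0.30448117] 1.001212574971834 [-0.24469712 -0.62457655  0.49623113]
scene a 175 top 0.2075 [array([ 13.7, 154.8]), array([42.9, 38.1]), np.float64(0.5)]
scene mid 200 top 0.2084 [array([15.8, -2.6]), array([41. , 40.4]), np.float64(89.5)]
scene b 242 top 0.2081 [array([  14.7, -158. ]), array([42.1, 41.3]), np.float64(2.7)]
wrist a 3922 top 0.2079 [array([ 13.2, 162.1]), array([45.4, 42.6]), np.float64(2.1)]
wrist mid 3654 top 0.2077 [array([14.2,  4.2]), array([45.8, 42.8]), np.float64(3.6)]
wrist b 3967 top 0.2076 [array([  14.2, -150.6]), array([46.1, 42.4]), np.float64(0.4)]
```

View pics/w5.png

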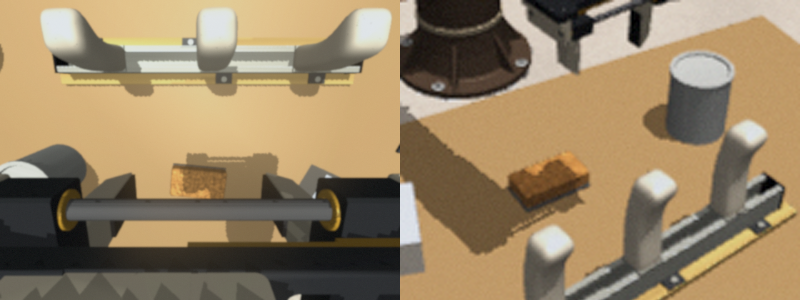

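The loose casting now stands in line with its neighbours at columns 217 (wrist) and 650 (scene). Its top is level with theirs at 0.208 m, the nose faces the same way, and the robot is clear of it. Handing in.

```bash
python3 -c "
from cell import arm; print(arm.sign_off())"
```

```text
the job is handed in; nothing more can be done
None
```

The casting is locked in the rail about midway between the other two, flat and square to it to within the few degrees I could measure, nose facing the same way. I let go of it, the gripper went nowhere near the primed castings or the bench items, and the job is handed in at about 15 s.

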